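# Square up the bottle reader and present a bottle to it

## Robot

A 7-joint arm with a two-finger parallel gripper is mounted at the origin on the work surface. World frame = base frame: x ahead of the robot, y to its left, z up, the work surface at z = 0. Lengths are in mm, angles in rad, forces in N, time in s.
With the tool pointing down it reaches from about 425 to 875 mm from the base axis. Payload 8.4 kg.
Tool frame: the origin (TCP) lies between the finger pads; the fingertips stand 22 mm ahead of it and the grasp point (between the pads) lies 3 mm ahead of it; z points along the fingers, y is the line along which they close (so a half turn about z gives the same grasp; the last joint's range is limited). The gripper opens to 87 mm and grips with 3 to 60 N. Pads are 19 mm wide; open, the fingers measure 117 mm over their backs; the gripper's body (75 mm by 190 mm) begins 51 mm behind the grasp point.
Start: joints at [1.133, 0.333, 0.04, 1.465, -0.013, 1.343, -0.059], TCP at [216.008, -613.03, 244.546] pointing down, gripper open.
Joint ranges: [-2.58, 2.58], [-0.38, 2.09], [-1.3, 1.39], [0.25, 2.4], [-1.5, 4.64], [0.08, 2.09], [-2.65, 2.65]. Speed limits (rad/s): [2.22, 2.22, 2.79, 2.79, 3.14, 3.14, 3.14].

## Interface

Orientations are given as [roll, pitch, yaw] about the fixed x, y, z axes, in that order (R = Rz(yaw) Ry(pitch) Rx(roll)).
In Python, from workcell import env gives the robot as it stands.
- The arm moves only by the shell command python3 -m pendant 'ROWS' [FORCE]. ROWS is JSON, a list of rows, each a list of 3 entries, a list of its own where there are three numbers: the opening, from -1 (shut) to 1 (fully open), then the shift along the tool's x, y, z in mm, then the turn, a rotation vector about the tool's x, y, z in degrees. A call has 1 to 8 rows; each row is the pose to reach, as a shift and turn from the pose commanded when the call began, along the tool's axes at that moment; what a row does not reach only later rows make up. A row lasts 1/8 s, in which the tool goes at most 62.5 mm and 10.7 degrees, less where a joint would pass 70% of its speed; a pose out of reach is approached as far as the arm can. A call with a gripper value outside its range is refused whole. The fingers move at their own pace and stop on an object; FORCE is the grip in N (left out, the last holds). Time passes only in rows, so rows that repeat a pose let the fingers close. It gives the time, the measured TCP pose, the force, the opening and the grip force at its end, in the units of the state.
- env.observe(): the state, without advancing time (a new reading comes with each control period).
- env.camera(name): name is "side" or "top"; returns a dict with "img" (480x640x3 uint8, red, green, blue), "mtx" (3x3 intrinsics, pixels), "k1" (the pictures are not rectified: a ray, as slopes to the right and down, at radius r is drawn at 1 + k1 r^2 times it, then the intrinsics apply), "rvec" (rotation vector, rad) and "tvec" (3), from world to camera coordinates, as OpenCV has them. Camera axes: x right, y down, z forward; pixel columns grow to the right and rows downward; lengths in mm; the calibration is good to about 2 mm. A picture is of the moment at which its call begins. There is no depth.
- env.hand_in(): hands the job in; it is judged then, once.
The state is a dict: "clock": time; "q": joint angles; "qd": joint speeds; "tau": joint torques, N m; "tcp_pos": TCP position; "tcp_rot": TCP orientation; "contact_force": force on the tool from outside, world axes, zero at the start; "wrist_torque": the same for the moment, N m; "gripper_width": opening from 0.0 (shut) to 1.0 (fully open); "finger_force": force on a finger pad.
Only numpy, scipy, OpenCV 4.12 (cv2) and the standard library are available. Lean on these libraries where they do the work, as an engineer would, in place of code of your own. Each camera call takes 0.05 s, during which the arm holds its last target. There are 200 camera calls.

## Task

The code reader on its tilt bracket has sagged forward. Take the steel square from the blue tool mat and press it straight into the corner under the bar light, its stock flat on the base plate and its blade against the reader's face, pushing the reader back until the blade lies flush with no gap, and hold it there for about a second; then stand the square upright on the mat again and leave the reader standing true. Finally set the red-capped bottle inside the printed ring on the base plate with its bar-code label facing the reader's window, leave it standing there, and leave all other things where they are.

Things in the scene. Friction and masses are not known exactly. Their poses are not given: they have to be found in the camera images.
- station: Fixed bottle-reading station: an aluminium base plate carrying the grey reader on its bracket, a bar light over the corner before the reader's face, and a printed ring. Origin: centre of the underside of the plate, on the bench; x points from the ring towards the reader (away from the robot, within about 15 degrees), z up. Nothing else stands on the plate between ring and reader.
- bar_light (a point): Middle of the underside of the black bar light, 151 mm above the plate, 33 mm in front of the upright reader face. The light is 43 deep (x), 180 wide (y), 28 mm high; two 20 mm posts, 22 mm behind the face at y = +-80 mm, rise 189 mm above the plate. It leaves no room for a hand straight above the corner: reach in tilted. Axes as the station.
- base_plate: The station's aluminium base plate, 290 x 180 x 12 mm, same origin and axes as the station; its top is 12 mm above the bench.
- reader_head: The grey reader block, 60 deep, 84 wide, 115 mm tall, 8 mm clear of the plate, with a flat front face towards the robot. It tilts about a level axis (along the station's y) 22 mm behind that face and 28 mm above the plate. Origin: on that axis; x points backwards from the face, z up along the face.
- reader_tilt (a joint): Tilt of the reader, rad: 0 when its face is square to the plate, positive when its top leans forward over the plate (it starts at 0.07 to 0.16), can also be pushed past 0 to -0.12. Its hinge is stiff with friction: it takes about 3 N at blade-tip height to move it, and it stays where it is left.
- corner (a point): Middle of the corner line, where the plane of the upright reader face meets the top of the base plate (70 mm from the station's origin along its x). Axes as the station.
- reader_window (a point): Centre of the reader's dark red window, in its front face, 60 mm above the plate; the window is sunk 3 mm behind the face. Axes as the reader_head.
- ring_center (a point): Centre of the black printed ring (78 mm across) on the plate's top, 150 mm in front of the upright reader face, towards the robot. Axes as the station.
- mat: Blue tool mat fixed on the bench, 260 (x) by 180 (y) by 3 mm; origin at the centre of its underside. The square stands on its half nearer the station; a yellow screwdriver and a hex key lie on the other half.
- square: Steel engineer's square, about 0.34 kg, standing on its stock. Origin: on the underside, mid-stock; x points along the stock towards the blade (at the start roughly away from the robot), z up. Stock: dark bar 85 long (x), 16 thick (y), 28 mm high. Blade: at the +x end, 22 wide (x), 5 thick (y), its tip 110 mm above the underside; its outer (measuring) edge is at x = +42.5 mm.
- square_stock (a point): Centre of the square's stock, half-way up (14 mm above the underside): grip it across its 16 mm thickness. Axes as the square.
- square_heel (a point): The square's heel: foot of the blade's outer edge, on the underside (42.5 mm from the stock's middle along x). Axes as the square.
- bottle: Amber glass bottle with a red screw cap, 56 mm across, 105 mm tall, about 0.2 kg, standing on a tray; origin at the centre of its underside, x points out through the middle of its white bar-code label; a white strip on top of the cap runs from the centre to the label's side.
- bottle_cap (a point): Centre of the bottle's red cap (51 mm across, 26 mm high), 92 mm above the bottle's underside. Axes as the bottle.
- tray: Fixed low steel tray, 340 (x) by 100 (y) mm, floor 5 mm above the bench, lips 12 mm high; the red-capped bottle and two blue-capped ones of the same size stand on it, about 110 mm apart in a row, in any order. Origin: centre of its underside.
- blue_bottle_a: Bystander: the same bottle with a blue cap.
- blue_bottle_b: Bystander: another bottle with a blue cap.
- screwdriver: Bystander: yellow screwdriver, 160 mm long, 26 mm thick, lying along its x on the mat.
- hex_key: Bystander: small hex key, 70 mm long, 5 mm thick, on the mat.
- beaker: Bystander: glass beaker, 68 mm across, 85 mm tall, on the bench beyond the mat.
- tip_box: Bystander: blue pipette-tip box, 88 x 123 x 67 mm, on the bench beyond the tray.
- spare_cap: Bystander: a spare red cap, 51 mm across, 25 mm high, lying on the bench between the robot and the station.
There are look-alikes about, which are no part of the job. Several things look just like the square: the one meant starts farthest from the robot's base.

How it is judged (in metres and radians):
On the way, in this order (a step that is already met when the one before it is completed fails the run):
1. the held square is pressed into the corner for 0.7 s: 1 N on the plate, 1.5 N on the reader's face, reader and square within 1.3 degrees of true, square within 10 degrees of perpendicular to the face (contact force between the fingers and square above 1 N and contact force between square and base_plate above 1 N and contact force between square and reader_head above 1.5 N and value of joint reader_tilt between -0.023 and 0.023 rad and angle between square's own z axis and vertical below 0.023 rad and angle between the x axis of square and the x axis of station, either way round below 0.175 rad), for 0.7 s.
2. the square stands upright on the mat again, let go (contact force between the fingers and square below 0.1 N and angle between square's own z axis and vertical below 0.05 rad and height (world z) of square below 0.006 m and linear speed of square below 0.02 m/s and x of square_stock in the frame of mat between -0.12 and 0.12 m and y of square_stock in the frame of mat between -0.085 and 0.085 m), for 0.2 s.
At the end, for the whole second after the job is handed in: The reader stands within 1.5 degrees of square to the plate; the square stands upright on the mat at rest; the bottle stands upright at rest on the plate inside the printed ring (centre within 12 mm of the ring's), its label facing the reader's window within about 15 degrees (value of joint reader_tilt between -0.026 and 0.026 rad and angle between each of square, bottle's own z axis and vertical below 0.05 rad and height (world z) of square below 0.006 m and linear speed of each of square, bottle below 0.02 m/s and x of square_stock in the frame of mat between -0.12 and 0.12 m and y of square_stock in the frame of mat between -0.085 and 0.085 m and distance between bottle and ring_center below 0.012 m and x of reader_window in the frame of bottle above 0.12 m and y of reader_window in the frame of bottle between -0.04 and 0.04 m); the robot touches nothing.
It fails at once if another thing is knocked or moved by more than 30 mm (distance of any of blue_bottle_a, blue_bottle_b, screwdriver, hex_key, beaker, tip_box, spare_cap from where it was at the start of the episode above 0.03 m).
It fails at once if the square or the bottle is tipped over (angle between any of square, bottle's own z axis and vertical above 0.7 rad).
It also fails if it takes over 72 s, if anything falls off the work surface, if the arm or the gripper's body presses on something with over 40 N, if the wrist force passes 120 N, or if a joint passes its speed limit or range.

## Working session

There is one attempt and no reset: what is moved stays moved. The work goes in short steps, Python scripts to look and compute and a shell command to move; the robot and the scene stay as the last step left them, time stands still between calls to the robot, and variables do not carry over. Pictures are saved under pics/ and viewed, at most 10 in all, crops included, and the job is handed in when it is done.

```bash
ls; mkdir -p pics
cat > h.py <<'E'
import numpy as np, cv2
from scipy.spatial.transform import Rotation as R
from workcell import env
def cam(n):
    c=env.camera(n); c['Rm']=cv2.Rodrigues(np.array(c['rvec'],float))[0]; c['t']=np.array(c['tvec'],float).ravel(); c['K']=np.array(c['mtx'],float); c['D']=np.array([c['k1'],0,0,0],float); return c
def ray(c,uv):
    p=cv2.undistortPoints(np.array(uv,float).reshape(-1,1,2),c['K'],c['D']).reshape(-1,2)
    d=np.c_[p,np.ones(len(p))]@c['Rm']; return -c['Rm'].T@c['t'],d
def onz(c,uv,z):
    o,d=ray(c,uv); return o+d*((z-o[2])/d[:,2])[:,None]
def proj(c,P):
    return cv2.projectPoints(np.array(P,float).reshape(-1,1,3),np.array(c['rvec'],float),c['t'],c['K'],c['D'])[0].reshape(-1,2)
def tri(c1,u1,c2,u2):
    o1,d1=ray(c1,u1);o2,d2=ray(c2,u2);d1=d1[0]/np.linalg.norm(d1[0]);d2=d2[0]/np.linalg.norm(d2[0])
    s=np.linalg.lstsq(np.c_[d1,-d2],o2-o1,rcond=None)[0];a=o1+s[0]*d1;b=o2+s[1]*d2
    return (a+b)/2,np.linalg.norm(a-b)
def save(c,name,box=None,s=1):
    im=c['img'][:,:,::-1]
    if box: im=im[box[1]:box[3],box[0]:box[2]]
    cv2.imwrite('pics/'+name,cv2.resize(im,None,fx=s,fy=s,interpolation=cv2.INTER_CUBIC))
def tcp():
    s=env.observe(); return np.array(s['tcp_pos']),R.from_euler('xyz',s['tcp_rot'])
def go(p,Rt):
    "shift mm and turn deg in tool axes from the measured pose"
    a,r=tcp(); print('shift',np.round(r.inv().apply(np.array(p)-a),1),'turn',np.round(np.degrees((r.inv()*Rt).as_rotvec()),1))
E
python3 - <<'E'
from h import *
for n in('top','side'):
    c=cam(n); save(c,n+'0.png'); print(n,-c['Rm'].T@c['t'],c['Rm'][2],c['K'][0,0],c['k1'])
s=env.observe();print(s['tcp_pos'],s['tcp_rot'])
E
```

```text
pics
top [ 330.80837753  -15.84198156 1038.58574204] [ 0.20591863  0.00125562 -0.97856831] 484.8683160557165 -0.06563066900588814
side [179.88183903 934.76869148 694.0100499 ] [ 0.2884575  -0.82062171 -0.49332776] 615.1974439739139 0.06676355865844026
[ 215.89252144 -612.70205006  243.77829245] [-3.14021035e+00  6.01634758e-05  3.38785710e-01]
```

View pics/top0.png

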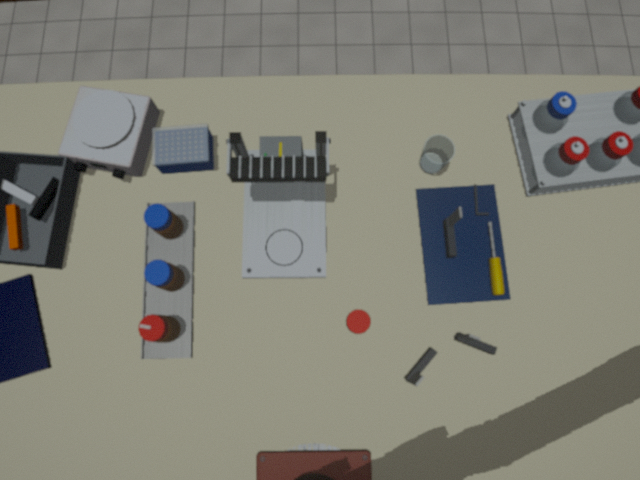

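View pics/side0.png

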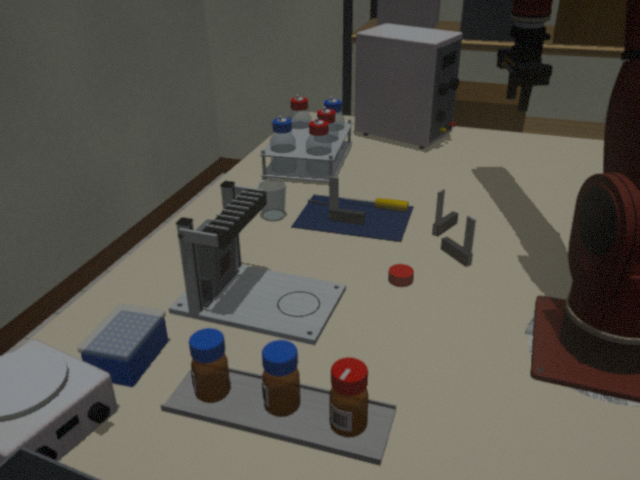

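Run:
```python
from h import *
c=cam('top');d=cam('side')
im=lambda c,x,y,w,h,s:cv2.resize(c['img'][y:y+h,x:x+w,::-1],(w*s,h*s),interpolation=cv2.INTER_CUBIC)
m=np.zeros((600,800,3),np.uint8)
def put(a,x,y): m[y:y+a.shape[0],x:x+a.shape[1]]=a
put(im(c,425,190,80,75,5),0,0)      # square top
put(im(c,220,125,115,75,3),402,0)   # light
put(im(d,300,170,100,70,4),0,380-5) # square side
put(im(d,160,170,125,115,3),402,240)
cv2.imwrite('pics/m1.png',m)
h=cv2.cvtColor(c['img'],cv2.COLOR_RGB2HSV);H,S,V=cv2.split(h)
mat=((H>100)&(H<125)&(S>120)).astype(np.uint8)
def comps(mask,amin):
    n,l,st,ce=cv2.connectedComponentsWithStats(mask.astype(np.uint8));return [(l==i) for i in range(1,n) if st[i,4]>amin],[(*st[i],*ce[i].round(1)) for i in range(1,n) if st[i,4]>amin]
mm,ss=comps(mat,300)
for k,s in zip(mm,ss): print('blue',s)
red=((H<6)|(H>174))&(S>150)&(V>100)
for k,s in zip(*comps(red,60)): print('red',s)
g=cv2.cvtColor(c['img'],cv2.COLOR_RGB2GRAY)
# ring
roi=g[222:272,258:312].astype(int); 
rk=(roi<cv2.blur(g,(15,15))[222:272,258:312].astype(int)-12)
ys,xs=np.nonzero(rk)
pts=np.c_[xs+258,ys+222].astype(float); W=onz(c,pts,12)
for _ in range(5):
    A=np.c_[2*W[:,:2],np.ones(len(W))];s=np.linalg.lstsq(A,(W[:,:2]**2).sum(1),rcond=None)[0];r=np.hypot(*(W[:,:2]-s[:2]).T);R0=np.sqrt(s[2]+s[0]**2+s[1]**2);k=abs(r-R0)<5;W=W[k]
print('ring',s[:2],R0,len(W))
# plate
al=(S<60)&(V>120)
mm,ss=comps(al,1500)
for k,s in zip(mm,ss): print('plate',s)
```

```text
Traceback (most recent call last):
ValueError: could not broadcast input array from shape (280,400,3) into shape (225,400,3)
```

```bash
cat > m.py <<'E'
from h import *
c=cam('top');d=cam('side')
im=lambda c,x,y,w,h,s:cv2.resize(c['img'][y:y+h,x:x+w,::-1],(w*s,h*s),interpolation=cv2.INTER_CUBIC)
m=np.zeros((600,800,3),np.uint8)
def put(a,x,y): m[y:y+a.shape[0],x:x+a.shape[1]]=a
put(im(c,425,190,80,62,5),0,0)      # square top
put(im(c,220,125,115,75,3),402,0)   # light
put(im(d,300,170,100,70,4),0,315) # square side
put(im(d,160,170,125,115,3),402,240)
cv2.imwrite('pics/m1.png',m)
h=cv2.cvtColor(c['img'],cv2.COLOR_RGB2HSV);H,S,V=cv2.split(h)
mat=((H>100)&(H<125)&(S>120)).astype(np.uint8)
def comps(mask,amin):
    n,l,st,ce=cv2.connectedComponentsWithStats(mask.astype(np.uint8));return [(l==i) for i in range(1,n) if st[i,4]>amin],[(*st[i],*ce[i].round(1)) for i in range(1,n) if st[i,4]>amin]
mm,ss=comps(mat,300)
for k,s in zip(mm,ss):
    print('blue',[float(x) for x in s])
    if 400<s[5]<500: print('mat rect',cv2.minAreaRect(onz(c,np.argwhere(k)[:,::-1],3)[:,:2].astype(np.float32)))
red=((H<6)|(H>174))&(S>150)&(V>100)
for k,s in zip(*comps(red,60)): print('red',[float(x) for x in s], 'z103:',onz(c,[s[5:]],105)[0].round(1))
g=cv2.cvtColor(c['img'],cv2.COLOR_RGB2GRAY)
rk=(g.astype(int)<cv2.blur(g,(15,15)).astype(int)-12)[222:272,258:312]
ys,xs=np.nonzero(rk)
W=onz(c,np.c_[xs+258,ys+222].astype(float),12)
for _ in range(5):
    A=np.c_[2*W[:,:2],np.ones(len(W))];s=np.linalg.lstsq(A,(W[:,:2]**2).sum(1),rcond=None)[0];r=np.hypot(*(W[:,:2]-s[:2]).T);R0=np.sqrt(s[2]+s[0]**2+s[1]**2);W=W[abs(r-R0)<5]
print('ring',s[:2],R0,len(W))
# plate edges: left and right by gradient, rows 190..270
from numpy.polynomial import polynomial as P
for lo,hi,sg in((236,250,1),(318,334,-1)):
    gr=cv2.Sobel(cv2.GaussianBlur(g,(3,3),0),cv2.CV_32F,1,0)[190:270,lo:hi]*sg
    gr=np.clip(gr,0,None)**2
    u=(gr*np.arange(lo,hi)).sum(1)/gr.sum(1);w=onz(c,np.c_[u,np.arange(190,270)],12)
    f=np.polyfit(w[:,0],w[:,1],1);print('edge',np.degrees(np.arctan(f[0])),np.polyval(f,700),np.std(w[:,1]-np.polyval(f,w[:,0])))
E
python3 m.py
```

```text
blue [550.0, 92.0, 26.0, 26.0, 337.0, 562.0, 104.8]
blue [420.0, 186.0, 85.0, 116.0, 5032.0, 463.2, 245.5]
mat rect ((537.6171875, -330.40484619140625), (251.4165496826172, 171.8808135986328), 2.987860679626465)
blue [145.0, 204.0, 26.0, 25.0, 502.0, 156.9, 216.2]
blue [145.0, 260.0, 26.0, 26.0, 530.0, 157.5, 272.5]
blue [0.0, 276.0, 48.0, 105.0, 3682.0, 19.1, 329.5]
red [609.0, 132.0, 24.0, 23.0, 273.0, 619.7, 143.7] z103: [ 725.7 -656.1  105. ]
red [564.0, 137.0, 25.0, 24.0, 269.0, 575.5, 149.1] z103: [ 713.4 -556.7  105. ]
red [347.0, 311.0, 23.0, 22.0, 397.0, 357.9, 321.3] z103: [368.  -89.3 105. ]
red [139.0, 316.0, 26.0, 25.0, 446.0, 152.6, 327.9] z103: [359.9 303.8 105. ]
ring [532.76103714  58.77678962] 39.13036029552716 238
edge 0.8427984005594398 150.37141953943527 2.394601708468421
edge -0.21085405108761182 -29.598122357156203 2.9439304431638598
```

View pics/m1.png

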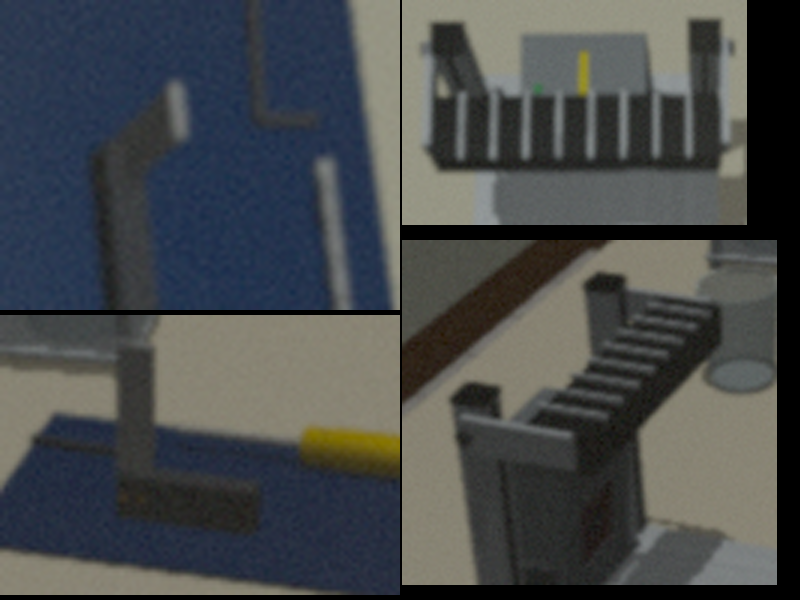

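```bash
cat > m2.py <<'E'
from h import *
c=cam('top');d=cam('side')
print('tip',onz(c,[[460.5,212]],113)[0].round(1))
print('foot edge side',onz(d,[[329.5,220.75],[364.5,224.25]],3).round(1))
print('light front',onz(c,[[231.3,181.7],[326,181.3]],163).round(1), onz(c,[[231.3,181.7],[326,181.3]],191).round(1))
h=cv2.cvtColor(c['img'],cv2.COLOR_RGB2HSV).astype(int);H,S,V=h[...,0],h[...,1],h[...,2]
k=(S<110); k[:200]=0;k[262:]=0;k[:,:438]=0;k[:,470:]=0
n,l,st,ce=cv2.connectedComponentsWithStats(k.astype(np.uint8)); i=1+np.argmax(st[1:,4]); print(st[i],ce[i])
m=l==i
for y in range(208,262,3):
    xs=np.nonzero(m[y])[0]
    if len(xs): print(y,xs.min(),xs.max(),[int(v) for v in V[y,xs.min()-1:xs.max()+2]])
# side view mask
h=cv2.cvtColor(d['img'],cv2.COLOR_RGB2HSV).astype(int)
k=(h[...,1]<110)&(h[...,2]<150); k[:176]=0;k[230:]=0;k[:,:324]=0;k[:,370:]=0
n,l,st,ce=cv2.connectedComponentsWithStats(k.astype(np.uint8)); i=1+np.argmax(st[1:,4]); print(st[i])
m=l==i
for x in range(328,368,3):
    ys=np.nonzero(m[:,x])[0]
    if len(ys): print(x,ys.min(),ys.max())
# bottle: strip on cap
k=np.array(c['img']).astype(int)[312:345,135:170]; w=(k.min(2)>120); ys,xs=np.nonzero(w); print('strip',xs.mean()+135,ys.mean()+312,len(xs))
E
python3 m2.py
```

```text
tip [ 578.1 -299.1  113. ]
foot edge side [[ 586.7 -289.3    3. ]
 [ 503.1 -298.5    3. ]]
light front [[630.8 147.6 163. ]
 [628.5 -32.4 163. ]] [[621.2 142.3 191. ]
 [619.  -31.8 191. ]]
[442 205  22  54 635] [451.41889764 231.07874016]
208 456 462 [76, 71, 67, 84, 110, 117, 106, 87, 81]
211 452 462 [80, 76, 73, 63, 59, 57, 52, 72, 102, 114, 105, 94, 79]
214 450 463 [76, 70, 61, 54, 58, 54, 54, 54, 58, 67, 91, 113, 114, 96, 82, 78]
217 446 463 [72, 74, 69, 66, 55, 57, 54, 57, 55, 58, 56, 58, 55, 55, 70, 89, 90, 87, 82, 77]
220 443 459 [74, 62, 50, 45, 54, 61, 59, 57, 53, 51, 58, 55, 52, 55, 55, 58, 66, 71, 70]
223 443 456 [62, 48, 37, 42, 54, 61, 58, 59, 57, 59, 55, 50, 59, 71, 76, 77]
226 442 454 [80, 70, 54, 43, 46, 50, 59, 61, 62, 57, 59, 62, 64, 72, 76]
229 442 454 [80, 77, 64, 49, 39, 46, 54, 66, 64, 65, 65, 64, 65, 70, 79]
232 444 455 [65, 47, 40, 44, 57, 64, 66, 67, 66, 59, 64, 68, 80, 80]
235 444 455 [66, 55, 40, 44, 51, 60, 71, 64, 63, 59, 68, 71, 73, 79]
238 444 455 [74, 58, 47, 43, 47, 59, 65, 67, 63, 65, 63, 69, 71, 80]
241 444 455 [74, 65, 49, 41, 41, 53, 62, 64, 66, 63, 64, 67, 69, 76]
244 445 455 [66, 49, 44, 37, 52, 61, 64, 65, 63, 66, 66, 71, 74]
247 445 456 [72, 61, 41, 37, 48, 58, 63, 63, 68, 63, 65, 67, 77, 78]
250 446 457 [65, 47, 34, 45, 50, 63, 64, 59, 66, 62, 67, 65, 79, 82]
253 446 456 [72, 52, 38, 44, 55, 61, 61, 62, 61, 60, 65, 69, 76]
256 446 455 [70, 58, 38, 40, 43, 41, 48, 45, 46, 55, 61, 69]
[ 324  176   46   54 2208]
328 176 229
331 176 228
334 176 229
337 176 229
340 176 229
343 176 229
346 176 227
349 176 229
352 176 229
355 176 228
358 176 229
361 176 228
364 176 229
367 176 228
strip 144.69594594594594 327.2871621621622 296
```

Run:
```python
from h import *
c=cam('top')
w=onz(c,[[447.0,229],[449.3,250],[455.8,230],[457,250],[452.5,254.7]],31);print(w.round(1)); e=w[0]-w[1];print(np.degrees(np.arctan2(e[1],e[0])))
yaw=np.radians(6); Rt=R.from_euler('xyz',[np.pi,-np.radians(35),yaw])
sq=np.array([546.2,-302.2,3.]); u=np.array([np.cos(yaw),np.sin(yaw),0]); z=Rt.apply([0,0,1])
g=sq-8*u+[0,0,23.5]; t=g-3*z
print('tcp target',t,z); print('pre',t-110*z); go(t-110*z,Rt); print(env.observe()['gripper_width'])
```

```text
[[ 562.8 -292.1   31. ]
 [ 517.  -293.9   31. ]
 [ 560.3 -311.    31. ]
 [ 516.7 -310.4   31. ]
 [ 506.8 -300.    31. ]]
2.1894363494948634
tcp target [ 536.53252186 -303.2160929    28.95745613] [ 0.57043432  0.05995506 -0.81915204]
pre [ 473.78474616 -309.81114988  119.064181  ]
shift [ 343.9 -200.3  125.5] turn [-4.1 34.8 13. ]
0.9990784795210923
```

```bash
python3 -m pendant '[[0.1,[50,-30,0],[-1,8,3]],[0.1,[100,-60,0],[-2,17,6]],[0.1,[150,-90,10],[-3,26,9]],[0.1,[200,-120,30],[-4,35,11]],[0.1,[250,-150,60],[-4,35,11]],[0.1,[300,-180,100],[-4,35,11]],[0.1,[344,-200,125],[-4,35,11]],[0.1,[344,-200,125],[-4,35,11]]]' 45
python3 - <<'E'
from h import *
c=cam('top'); d=cam('side')
im=lambda c,x,y,w,h,s:cv2.resize(c['img'][y:y+h,x:x+w,::-1],(w*s,h*s),interpolation=cv2.INTER_CUBIC)
m=np.hstack([im(c,390,170,130,150,3),im(d,280,120,130,150,3)]);cv2.imwrite('pics/m2.png',m)
yaw=np.radians(4); Rt=R.from_euler('xyz',[np.pi,-np.radians(35),yaw])
sq=np.array([546.8,-301.8,3.]); u=np.array([np.cos(yaw),np.sin(yaw),0]); z=Rt.apply([0,0,1])
t=sq-8*u+[0,0,23.5]-3*z
print(t);go(t,Rt);go(t-110*z,Rt)
E
```

```text
clock: 1.45
tcp_pos: [475.4, -304.8, 117.5]
tcp_rot: [3.136, -0.612, 0.148]
contact_force: [-0.5, -0.8, 0.2]
gripper_width: 0.548
finger_force: 0.0
[ 537.1029499  -302.4780838    28.95745613]
shift [ -0.4   1.2 110.3] turn [-1.9 -0.2  3.5]
shift [ 0.  -2.5  0.4] turn [-1.9 -0.2  3.5]
```

View pics/m2.png

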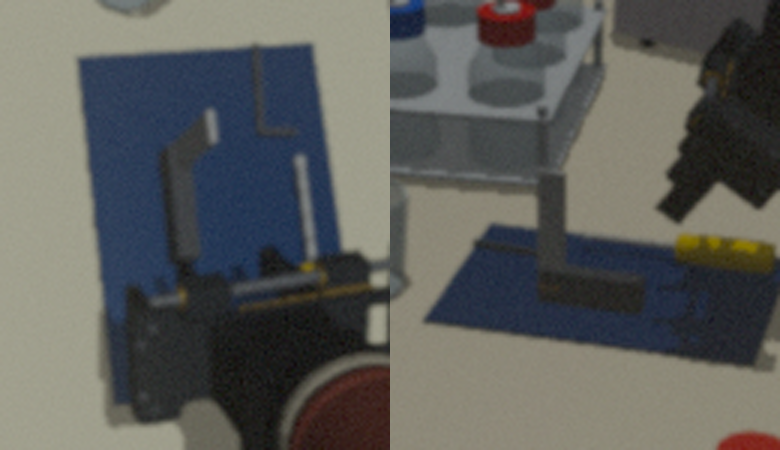

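```bash
python3 -m pendant '[[0.1,[0,0,30],[-2,0,3.5]],[0.1,[0,1,65],[-2,0,3.5]],[0.1,[0,1,95],[-2,0,3.5]],[0.1,[0,1,110],[-2,0,3.5]],[0.1,[0,1,110],[-2,0,3.5]]]' 45
python3 -m pendant '[[-1,[0,0,0],[0,0,0]],[-1,[0,0,0],[0,0,0]],[-1,[0,0,0],[0,0,0]],[-1,[0,0,0],[0,0,0]],[-1,[0,0,0],[0,0,0]]]' 45
```

```text
clock: 2.17
tcp_pos: [536.7, -303.8, 29.4]
tcp_rot: [3.14, -0.614, 0.068]
contact_force: [0.7, 1.4, 0.0]
gripper_width: 0.55
finger_force: 0.0
clock: 2.8
tcp_pos: [537.0, -302.6, 29.9]
tcp_rot: [3.14, -0.614, 0.069]
contact_force: [-4.8, 3.1, 7.0]
gripper_width: 0.183
finger_force: 45.0
```

Run:
```python
from h import *
a,r=tcp(); Rt=R.from_euler('xyz',[np.pi,-.614,np.radians(.5)])
go(a+[0,0,40],r); go(np.array([570,-120,70]),Rt); go(np.array([570,58,70]),Rt)
```

```text
shift [ 23.1   0.1 -32.7] turn [0. 0. 0.]
shift [  60.4 -179.9   -6.8] turn [-1.9 -0.   2.8]
shift [ 7.040e+01 -3.575e+02  1.000e-01] turn [-1.9 -0.   2.8]
```

```bash
python3 -m pendant '[[-1,[12,0,-16],[0,0,0]],[-1,[23,0,-33],[0,0,0]],[-1,[32,-40,-30],[-1,0,1]],[-1,[45,-100,-20],[-2,0,2]],[-1,[55,-160,-10],[-2,0,3]],[-1,[62,-220,-5],[-2,0,3]],[-1,[66,-280,-2],[-2,0,3]],[-1,[69,-330,0],[-2,0,3]]]' 45
python3 -m pendant '[[-1,[0,-15,0],[0,0,0]],[-1,[0,-27,0],[0,0,0]],[-1,[0,-27,0],[0,0,0]],[-1,[0,-27,0],[0,0,0]]]' 45
python3 - <<'E'
from h import *
c=cam('top'); d=cam('side')
im=lambda c,x,y,w,h,s:cv2.resize(c['img'][y:y+h,x:x+w,::-1],(w*s,h*s),interpolation=cv2.INTER_CUBIC)
m=np.hstack([im(c,220,140,120,120,3),im(d,160,170,146,120,3)]);cv2.imwrite('pics/m3.png',m)
E
```

```text
clock: 3.8
tcp_pos: [567.1, -55.0, 64.7]
tcp_rot: [3.132, -0.6, 0.008]
contact_force: [-0.2, 0.1, -2.3]
gripper_width: 0.179
finger_force: 45.0
clock: 4.3
tcp_pos: [567.5, -29.6, 64.8]
tcp_rot: [3.132, -0.6, 0.007]
contact_force: [-0.5, 0.1, -2.5]
gripper_width: 0.18
finger_force: 45.0
```

View pics/m3.png

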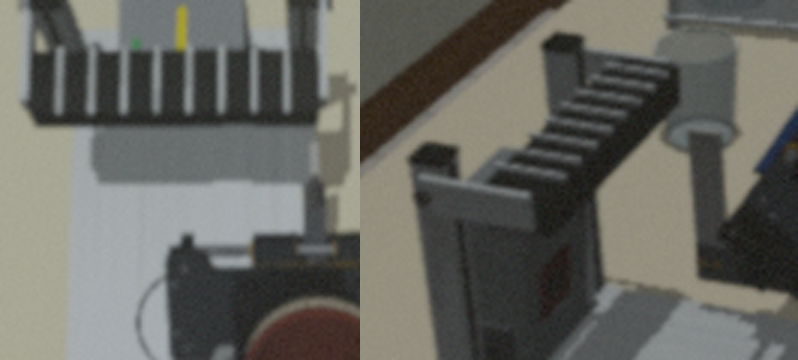

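Run:
```python
from h import *
Rt=R.from_euler('xyz',[np.pi,-.614,np.radians(.5)])
go(np.array([570,58,70]),Rt)
```

```text
shift [  5.2 -88.1  -3.4] turn [ 0.7  0.8 -0.1]
```

```bash
python3 -m pendant '[[-1,[2,-30,-1],[0.3,0.4,0]],[-1,[4,-60,-2],[0.7,0.8,0]],[-1,[5,-88,-3],[0.7,0.8,-0.1]],[-1,[5,-88,-3],[0.7,0.8,-0.1]],[-1,[5,-88,-3],[0.7,0.8,-0.1]]]' 45
python3 - <<'E'
from h import *
d=cam('side');c=cam('top')
s,r=tcp()
# predicted square pose: 3mm grasp offset, 8 behind mid-stock
z=r.apply([0,0,1]);g=s+3*z; sq=g+[8,0,-23.5]; print('tcp',s,r.as_euler('xyz'),'sq',sq)
P=[sq+[42.5,2.5,110],sq+[42.5,2.5,28],sq+[20.5,2.5,110],sq+[20.5,2.5,28],sq+[42.5,8,28],sq+[42.5,8,0]]
uv=proj(d,P);print(uv.round(1))
box=[int(uv[:,0].min()-30),int(uv[:,1].min()-20),int(uv[:,0].min()+70),int(uv[:,1].min()+80)]
m=cv2.resize(d['img'][box[1]:box[3],box[0]:box[2],::-1],None,fx=6,fy=6,interpolation=cv2.INTER_CUBIC);print(box)
cv2.imwrite('pics/m4.png',m)
E
```

```text
clock: 5.03
tcp_pos: [570.0, 58.1, 69.6]
tcp_rot: [-3.141, -0.615, 0.009]
contact_force: [-0.0, -0.5, -3.2]
gripper_width: 0.18
finger_force: 45.0
tcp [570.03006741  57.18308786  69.58144781] [-3.14052062 -0.61459717  0.0071415 ] sq [579.7598877   57.19865775  43.63043183]
[[249.9 231. ]
 [252.7 269.2]
 [261.1 232.8]
 [263.5 271.2]
 [251.5 270.7]
 [252.4 283.2]]
[219, 210, 319, 310]
```

View pics/m4.png

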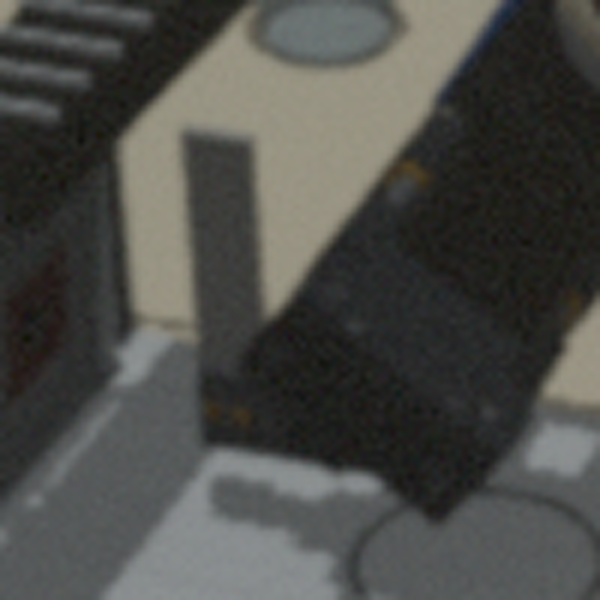

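```bash
python3 -m pendant '[[-1,[-8,0,11],[0,0,0]],[-1,[-15.6,0,22],[0,0,0]],[-1,[-3,0,31],[0,0,0]],[-1,[5,0,36.5],[0,0,0]],[-1,[9,0,39.5],[0,0,0]],[-1,[9,0,39.5],[0,0,0]],[-1,[9,0,39.5],[0,0,0]]]' 60
python3 -c "
from h import *
print(tcp()[0])"
```

```text
clock: 6.0
tcp_pos: [600.0, 58.6, 42.9]
tcp_rot: [-3.141, -0.614, 0.009]
contact_force: [-0.4, 0.7, -4.1]
gripper_width: 0.181
finger_force: 60.0
[599.96912201  58.56523187  42.88736016]
```

```bash
python3 -m pendant '[[-1,[-1.7,0,2.4],[0,0,0]],[-1,[-2.3,0,3.3],[0,0,0]],[-1,[-2.3,0,3.3],[0,0,0]],[-1,[-2.3,0,3.3],[0,0,0]]]' 60
python3 -m pendant '[[-1,[-0.6,0,0.8],[0,0,0]],[-1,[-0.6,0,0.8],[0,0,0]]]'
```

```text
clock: 6.5
tcp_pos: [600.7, 59.3, 40.8]
tcp_rot: [-3.141, -0.611, 0.01]
contact_force: [-0.3, 0.9, -3.5]
gripper_width: 0.181
finger_force: 60.0
clock: 6.75
tcp_pos: [600.8, 59.3, 40.2]
tcp_rot: [-3.141, -0.61, 0.01]
contact_force: [0.6, 0.9, -3.0]
gripper_width: 0.177
finger_force: 60.0
```

```bash
python3 -m pendant '[[-1,[-0.6,0,0.8],[0,0,0]],[-1,[-0.6,0,0.8],[0,0,0]],[-1,[-0.6,0,0.8],[0,0,0]]]'
python3 -m pendant '[[-1,[-0.6,0,0.8],[0,0,0]],[-1,[-0.6,0,0.8],[0,0,0]],[-1,[-0.6,0,0.8],[0,0,0]]]'
python3 -c "
from h import *
s=env.observe();print(tcp()[0],s['contact_force'],s['wrist_torque'])"
```

```text
clock: 7.12
tcp_pos: [600.9, 59.3, 39.8]
tcp_rot: [-3.141, -0.61, 0.01]
contact_force: [-1.0, -0.3, -3.4]
gripper_width: 0.178
finger_force: 60.0
clock: 7.5
tcp_pos: [601.0, 59.3, 39.2]
tcp_rot: [-3.141, -0.609, 0.01]
contact_force: [-1.1, -0.1, -2.5]
gripper_width: 0.182
finger_force: 60.0
[600.97563328  59.31068919  39.24610073] [-1.14832236 -0.06314412 -2.53026716] [-0.00963295  1.0534162   0.00790331]
```

```bash
python3 -m pendant '[[-1,[-1.2,0,1.6],[0,0,0]],[-1,[-1.2,0,1.6],[0,0,0]],[-1,[-1.2,0,1.6],[0,0,0]]]'
python3 -m pendant '[[-1,[-1.2,0,1.6],[0,0,0]],[-1,[-1.2,0,1.6],[0,0,0]],[-1,[-1.2,0,1.6],[0,0,0]]]'
python3 -c "
from h import *
s=env.observe();print(tcp()[0],s['contact_force'],s['wrist_torque'])"
```

```text
clock: 7.88
tcp_pos: [601.8, 59.5, 39.0]
tcp_rot: [-3.14, -0.609, 0.009]
contact_force: [-5.6, -0.8, 5.4]
gripper_width: 0.177
finger_force: 60.0
clock: 8.25
tcp_pos: [602.6, 59.6, 38.9]
tcp_rot: [-3.14, -0.609, 0.009]
contact_force: [-10.6, -2.4, 17.2]
gripper_width: 0.182
finger_force: 60.0
[602.56095251  59.57566188  38.90981656] [-10.58005276  -2.37801766  17.21671783] [-0.25913228  0.20988257 -0.1467278 ]
```

```bash
python3 -m pendant '[[-1,[1.2,0,-1.6],[0,0,0]],[-1,[5.3,0,1.3],[0,0,0]],[-1,[9.4,0,4.1],[0,0,0]],[-1,[13.5,0,7],[0,0,0]],[-1,[13.5,0,7],[0,0,0]],[-1,[13.5,0,7],[0,0,0]]]'
python3 -m pendant '[[-1,[2.5,0,1.7],[0,0,0]],[-1,[4.1,0,2.9],[0,0,0]],[-1,[4.1,0,2.9],[0,0,0]],[-1,[4.1,0,2.9],[0,0,0]]]'
```

```text
clock: 9.0
tcp_pos: [616.8, 59.5, 39.2]
tcp_rot: [-3.141, -0.606, 0.01]
contact_force: [2.2, 1.1, 0.5]
gripper_width: 0.178
finger_force: 60.0
clock: 9.5
tcp_pos: [621.4, 59.7, 39.1]
tcp_rot: [-3.141, -0.606, 0.01]
contact_force: [-3.0, 0.7, 5.4]
gripper_width: 0.178
finger_force: 60.0
```

```bash
python3 -m pendant '[[-1,[1.6,0,1.2],[0,0,0]],[-1,[3.3,0,2.3],[0,0,0]],[-1,[3.3,0,2.3],[0,0,0]],[-1,[3.3,0,2.3],[0,0,0]]]'
python3 -m pendant '[[-1,[1.6,0,1.2],[0,0,0]],[-1,[2.5,0,1.7],[0,0,0]],[-1,[2.5,0,1.7],[0,0,0]],[-1,[2.5,0,1.7],[0,0,0]]]'
python3 - <<'E'
from h import *
d=cam('side');s=env.observe();print(s['wrist_torque'])
cv2.imwrite('pics/m5.png',cv2.resize(d['img'][190:310,170:290,::-1],None,fx=5,fy=5,interpolation=cv2.INTER_CUBIC))
E
```

```text
clock: 10.0
tcp_pos: [625.0, 59.7, 39.0]
tcp_rot: [-3.142, -0.605, 0.01]
contact_force: [-7.9, 0.3, 8.6]
gripper_width: 0.179
finger_force: 60.0
clock: 10.5
tcp_pos: [628.0, 59.7, 39.0]
tcp_rot: [-3.142, -0.605, 0.01]
contact_force: [-9.4, 0.5, 10.3]
gripper_width: 0.179
finger_force: 60.0
[-0.01161326  0.58465935 -0.00749734]
```

View pics/m5.png

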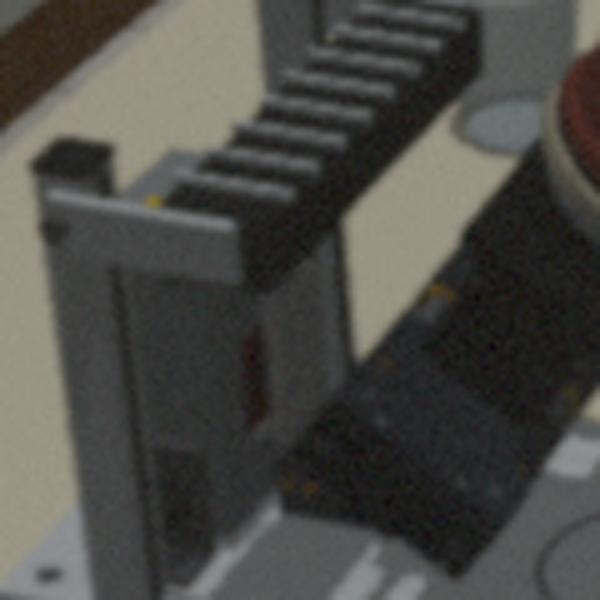

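```bash
python3 -m pendant '[[-1,[1.6,0,1.1],[0,0,0]],[-1,[1.6,0,1.1],[0,0,0]],[-1,[1.6,0,1.1],[0,0,0]]]'
python3 -m pendant '[[-1,[1.2,0,0.9],[0,0,0]],[-1,[1.2,0,0.9],[0,0,0]],[-1,[1.2,0,0.9],[0,0,0]]]'
```

```text
clock: 10.92
tcp_pos: [629.0, 59.7, 38.9]
tcp_rot: [3.141, -0.605, 0.01]
contact_force: [-23.9, 0.5, 23.8]
gripper_width: 0.18
finger_force: 60.0
clock: 11.3
tcp_pos: [629.3, 59.7, 38.8]
tcp_rot: [3.141, -0.604, 0.01]
contact_force: [-43.4, -0.6, 40.3]
gripper_width: 0.182
finger_force: 60.0
```

```bash
python3 -m pendant '[[-1,[-1.4,0,-1.4],[0,0,0]],[-1,[-1.4,0,-1.4],[0,0,0]],[-1,[-1.4,0,-1.4],[0,0,0]],[-1,[-1.4,0,-1.4],[0,0,0]],[-1,[-1.4,0,-1.4],[0,0,0]],[-1,[-1.4,0,-1.4],[0,0,0]],[-1,[-1.4,0,-1.4],[0,0,0]],[-1,[-1.4,0,-1.4],[0,0,0]]]'
python3 - <<'E'
from h import *
d=cam('side');c=cam('top')
C=np.array([683,59.3,12.]);x=np.array([1,.009,0]);y=np.array([-.009,1,0]);z=np.array([0,0,1.])
P=[C+42*y+8*z,C+42*y+123*z,C-42*y+8*z,C-42*y+123*z,C+3*x-15*y+60*z]
a=proj(d,P);print(a.round(1))
im=d['img'][190:310,170:290,::-1].copy();im=cv2.resize(im,None,fx=5,fy=5,interpolation=cv2.INTER_CUBIC)
for i in(0,2):
    for q in (a[i],a[i+1]): cv2.circle(im,tuple(int(v) for v in (q-[169.6,189.6])*5),3,(0,255,0),1)
cv2.imwrite('pics/m6.png',im)
g=cv2.cvtColor(d['img'],cv2.COLOR_RGB2GRAY)
for v in range(245,300,5): print(v,[int(t) for t in g[v,208:232]])
E
```

```text
clock: 12.3
tcp_pos: [629.1, 59.7, 38.8]
tcp_rot: [3.141, -0.604, 0.01]
contact_force: [-12.6, -0.2, 11.8]
gripper_width: 0.178
finger_force: 60.0
[[215.8 298.3]
 [210.  245.6]
 [235.2 274.9]
 [230.6 224.3]
 [225.6 259.3]]
245 [55, 62, 64, 62, 67, 63, 67, 69, 66, 64, 51, 33, 35, 30, 30, 32, 31, 35, 25, 41, 46, 54, 54, 52]
250 [47, 51, 49, 46, 48, 48, 43, 44, 47, 46, 39, 46, 44, 50, 59, 58, 59, 54, 57, 57, 49, 52, 49, 52]
255 [52, 46, 49, 46, 47, 42, 47, 44, 47, 46, 45, 44, 39, 46, 50, 60, 62, 59, 55, 51, 57, 51, 52, 55]
260 [49, 49, 50, 48, 50, 50, 47, 45, 47, 35, 36, 30, 25, 34, 41, 56, 59, 58, 54, 56, 53, 56, 50, 53]
265 [51, 46, 51, 48, 49, 47, 49, 42, 46, 47, 40, 29, 28, 31, 36, 47, 55, 55, 56, 56, 51, 52, 52, 53]
270 [47, 49, 53, 49, 50, 50, 49, 44, 48, 50, 39, 35, 25, 31, 34, 42, 56, 58, 55, 54, 53, 55, 56, 57]
275 [51, 53, 49, 52, 48, 48, 47, 48, 49, 49, 42, 37, 37, 51, 65, 67, 59, 61, 58, 54, 55, 46, 46, 40]
280 [48, 48, 45, 45, 49, 50, 49, 45, 43, 48, 50, 52, 48, 48, 46, 42, 44, 42, 42, 37, 32, 27, 30, 32]
285 [40, 40, 31, 38, 49, 49, 47, 48, 49, 44, 44, 46, 49, 45, 46, 43, 42, 36, 37, 37, 35, 32, 33, 30]
290 [33, 37, 34, 41, 42, 51, 43, 48, 46, 49, 49, 46, 52, 57, 67, 80, 78, 67, 42, 30, 40, 29, 36, 36]
295 [37, 38, 38, 42, 40, 48, 54, 45, 50, 56, 70, 83, 97, 103, 110, 104, 97, 95, 88, 88, 85, 88, 87, 87]
```

View pics/m6.png

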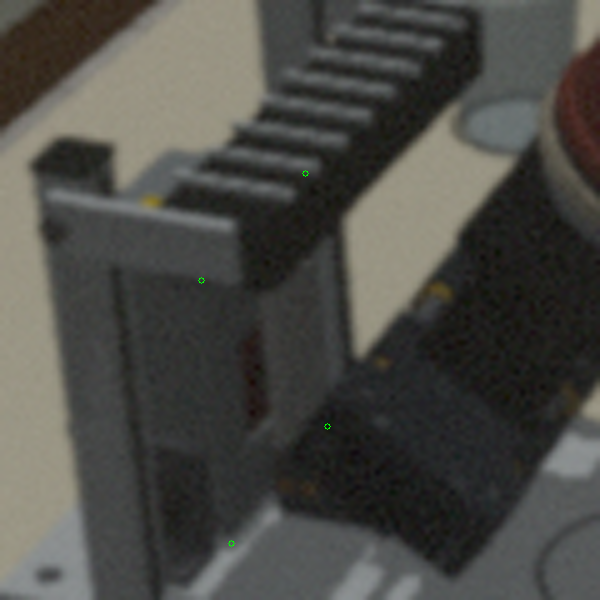

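```bash
python3 -m pendant '[[-1,[0,0,0],[0,0,0]],[-1,[0,0,0],[0,0,0]],[-1,[0,0,0],[0,0,0]],[-1,[0,0,0],[0,0,0]],[-1,[-5,0,-3.4],[0,0,0]],[-1,[-12,0,-10],[0,0,0]],[-1,[-30,0,-22],[0,0,0]],[-1,[-45,0,-34],[0,0,0]]]'
python3 - <<'E'
from h import *
print(env.observe()['contact_force'],env.observe()['clock'])
a,r=tcp();print(a)
Rt=R.from_euler('xyz',[np.pi,-.611,np.radians(4)])
go(np.array([565,58,75]),Rt);go(np.array([545,-150,75]),Rt);go(np.array([537,-302,75]),Rt)
c=cam('top'); d=cam('side'); 
# reader's tilt: window edges etc
cv2.imwrite('pics/m7.png',np.hstack([cv2.resize(x['img'][b[1]:b[1]+100,b[0]:b[0]+100,::-1],None,fx=4,fy=4,interpolation=cv2.INTER_CUBIC) for x,b in((c,(230,110)),(d,(175,200)))]))
E
```

```text
clock: 13.4
tcp_pos: [571.7, 58.4, 40.8]
tcp_rot: [3.141, -0.603, 0.01]
contact_force: [0.4, -0.5, -2.5]
gripper_width: 0.177
finger_force: 60.0
[ 0.38746454 -0.49058435 -2.54611577] 13.4
[571.66480721  58.35619813  40.84426765]
shift [ 13.9   0.3 -31.9] turn [ 2.   0.4 -2.8]
shift [ -4.3 208.1 -44.3] turn [ 2.   0.4 -2.8]
shift [-12.2 360.  -49.5] turn [ 2.   0.4 -2.8]
```

View pics/m7.png

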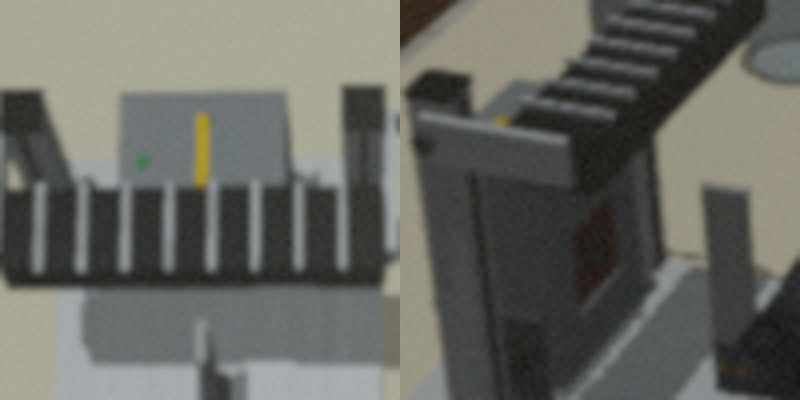

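```bash
cat > tilt.py <<'E'
from h import *
C=np.array([683.,59.3,12.]);x=np.array([1,.009,0]);y=np.array([-.009,1,0]);z=np.array([0,0,1.])
def pt(t,u,v,h): # u behind face, v along y, h height; tilt t forward
    a=u-22;b=h-28; return C+(22+a*np.cos(t)-b*np.sin(t))*x+v*y+(28+a*np.sin(t)+b*np.cos(t))*z
d=cam('side');g=cv2.GaussianBlur(cv2.cvtColor(d['img'],cv2.COLOR_RGB2GRAY),(3,3),0)
gx=cv2.Sobel(g,cv2.CV_32F,1,0)
us=[];vs=np.arange(238,262)
for v in vs:
    w=np.clip(gx[v,233:246],0,None)**2; us.append((w*np.arange(233,246)).sum()/w.sum())
f=np.polyfit(vs,us,1);print('side slope',f[0],np.std(us-np.polyval(f,vs)))
for t in(-.03,0,.03):
    a=proj(d,[pt(t,0,-42,40),pt(t,0,-42,105)]);b=proj(d,[pt(t,60,-42,40),pt(t,60,-42,105)]);print(t,(a[1]-a[0])[0]/(a[1]-a[0])[1],(b[1]-b[0])[0]/(b[1]-b[0])[1],a.round(1).tolist())
c=cam('top');g=cv2.cvtColor(c['img'],cv2.COLOR_RGB2GRAY);r=[]
for u in range(263,300,3):
    w=np.abs(cv2.Sobel(g,cv2.CV_32F,0,1)[127:140,u])**2; r.append((w*np.arange(127,140)).sum()/w.sum())
print('rear row',np.median(r),[(t,proj(c,[pt(t,60,0,123)])[0].round(2).tolist()) for t in(-.03,0,.03)])
E
python3 tilt.py
python3 -m pendant '[[-1,[6,0,-16],[0,0,0]],[-1,[14,0,-32],[0.5,0,-0.5]],[-1,[9,50,-36],[1,0.2,-1]],[-1,[4,105,-39],[1.5,0.3,-2]],[-1,[0,160,-42],[2,0.4,-2.8]],[-1,[-5,215,-44],[2,0.4,-2.8]],[-1,[-8,270,-46],[2,0.4,-2.8]],[-1,[-11,320,-48],[2,0.4,-2.8]]]'
```

```text
side slope 0.08824606415286818 0.0626071478477135
-0.03 0.12231470479049156 0.14719786666361645 [[233.8, 261.0], [230.2, 232.1]]
0 0.09067036185468914 0.11622393684367223 [[234.0, 261.3], [231.4, 232.6]]
0.03 0.05864810371864827 0.08490843578406101 [[234.2, 261.6], [232.5, 233.1]]
rear row 132.6152086439674 [(-0.03, [278.87, 131.21]), (0, [278.83, 132.27]), (0.03, [278.79, 133.36])]
clock: 14.6
tcp_pos: [547.3, -72.1, 67.1]
tcp_rot: [-3.136, -0.585, 0.061]
contact_force: [0.4, 0.6, -3.5]
gripper_width: 0.178
finger_force: 60.0
```

```bash
cat >> tilt.py <<'E'
print('post back pred',proj(c,[pt(0,32,80,189),pt(0,32,-80,189)]).round(2).tolist(),'far post side',proj(d,[pt(0,12,-70,40),pt(0,12,-70,105),pt(0,12,-90,40),pt(0,12,-90,105)]).round(1).tolist())
G=np.abs(cv2.Sobel(g,cv2.CV_32F,0,1))**2
for lo,hi in((232,239),(317,324),(263,298)):
    w=G[126:139,lo:hi];print(lo,np.median((w*np.arange(126,139)[:,None]).sum(0)/w.sum(0)))
E
python3 tilt.py | tail -4
python3 - <<'E'
from h import *
Rt=R.from_euler('xyz',[np.pi,-.611,np.radians(4)])
go(np.array([537,-302,75]),Rt)
E
```

```text
post back pred [[233.14, 132.43], [318.99, 130.21]] far post side [[234.6, 253.3], [232.1, 225.0], [238.9, 248.5], [236.5, 220.4]]
232 132.11773577848876
317 131.02397104726563
263 132.63645932224378
shift [-15.  226.3 -20.5] turn [ 0.1  1.5 -0.6]
```

```bash
python3 -m pendant '[[-1,[-4,50,-5],[0,0.5,0]],[-1,[-8,105,-10],[0,1,0]],[-1,[-11,155,-14],[0,1.3,-0.3]],[-1,[-13,200,-18],[0,1.3,-0.6]],[-1,[-15,226,-20],[0,1.3,-0.6]],[-1,[-15,226,-20],[0,1.3,-0.6]],[-1,[-15,226,-20],[0,1.3,-0.6]],[-1,[-15,226,-20],[0,1.3,-0.6]]]'
python3 - <<'E'
from h import *
Rt=R.from_euler('xyz',[np.pi,-.607,np.radians(4)])
a,r=tcp();print(a);go(np.array([537,-302,33]),Rt)
E
```

```text
clock: 15.7
tcp_pos: [538.3, -296.5, 74.0]
tcp_rot: [3.141, -0.607, 0.075]
contact_force: [-0.2, 0.8, -3.4]
gripper_width: 0.179
finger_force: 60.0
[ 538.2800856  -296.49050785   73.98069262]
shift [-24.8   5.4  32.7] turn [-0.2  0.   0.3]
```

```bash
python3 -m pendant '[[-1,[-8,2,11],[0,0,0]],[-1,[-17,5,22],[0,0,0]],[-1,[-25,5,32.5],[0,0,0]],[-1,[-25,5,32.5],[0,0,0]],[-1,[-25,5,32.5],[0,0,0]]]'
python3 -m pendant '[[-1,[-0.6,0,0.8],[0,0,0]],[-1,[-1.2,0,1.6],[0,0,0]],[-1,[-1.8,0,2.4],[0,0,0]],[-1,[-1.8,0,2.4],[0,0,0]],[-1,[-1.8,0,2.4],[0,0,0]]]'
```

```text
clock: 16.32
tcp_pos: [536.9, -302.8, 33.8]
tcp_rot: [3.14, -0.607, 0.075]
contact_force: [0.9, -0.4, -2.8]
gripper_width: 0.179
finger_force: 60.0
clock: 16.95
tcp_pos: [536.3, -303.2, 30.3]
tcp_rot: [3.14, -0.607, 0.074]
contact_force: [1.0, 0.4, -3.7]
gripper_width: 0.181
finger_force: 60.0
```

```bash
python3 -m pendant '[[-1,[-0.6,0,0.8],[0,0,0]],[-1,[-0.6,0,0.8],[0,0,0]],[-1,[-0.6,0,0.8],[0,0,0]]]'
python3 -m pendant '[[-1,[-0.6,0,0.8],[0,0,0]],[-1,[-0.6,0,0.8],[0,0,0]],[-1,[-0.6,0,0.8],[0,0,0]]]'
```

```text
clock: 17.32
tcp_pos: [536.6, -303.3, 29.8]
tcp_rot: [3.14, -0.608, 0.074]
contact_force: [-4.1, 1.0, 6.7]
gripper_width: 0.18
finger_force: 60.0
clock: 17.7
tcp_pos: [536.8, -303.5, 29.8]
tcp_rot: [3.14, -0.61, 0.074]
contact_force: [-10.4, 3.7, 16.3]
gripper_width: 0.18
finger_force: 60.0
```

```bash
python3 -m pendant '[[-1,[0.8,0,-1],[0,0,0]],[-1,[0.8,0,-1],[0,0,0]],[-0.3,[0.8,0,-1],[0,0,0]],[-0.3,[0.8,0,-1],[0,0,0]],[-0.1,[0.8,0,-1.2],[0,0,0]],[0,[0.8,0,-1.2],[0,0,0]],[0,[0.8,0,-1.2],[0,0,0]]]'
python3 -m pendant '[[0,[0,0,-20],[0,0,0]],[0,[0,0,-60],[0,0,0]],[0,[0,0,-110],[0,0,0]],[0,[0,0,-160],[0,0,0]],[0,[0,0,-170],[0,0,0]]]'
python3 - <<'E'
from h import *
c=cam('top');d=cam('side')
# cap and strip
h=cv2.cvtColor(c['img'],cv2.COLOR_RGB2HSV).astype(int);H,S,V=h[...,0],h[...,1],h[...,2]
def cap(cm,x0,x1,y0,y1):
    h=cv2.cvtColor(cm['img'],cv2.COLOR_RGB2HSV).astype(int)[y0:y1,x0:x1]
    red=(((h[...,0]<7)|(h[...,0]>173))&(h[...,1]>140)&(h[...,2]>80))
    hull=cv2.convexHull(np.argwhere(red)[:,::-1].astype(np.int32)); mk=np.zeros(red.shape,np.uint8);cv2.fillPoly(mk,[hull],1)
    st=(mk>0)&(h[...,1]<110)&(h[...,2]>100)
    return hull[:,0]+[x0,y0],np.argwhere(st)[:,::-1]+[x0,y0],np.argwhere(red)[:,::-1]+[x0,y0]
hu,st,rd=cap(c,136,168,312,345)
V=c['img'].astype(int).sum(2)
(cx,cy),r=cv2.minEnclosingCircle(hu.astype(np.float32)); print('cap',cx,cy,r,onz(c,[[cx,cy]],110)[0].round(1),'hull z',)
s=onz(c,st,110);print('strip',len(st),st.mean(0),s.mean(0).round(1)); q=s[:,:2]-s[:,:2].mean(0);ev=np.linalg.svd(q,full_matrices=False)[2][0];print('dir',np.degrees(np.arctan2(ev[1],ev[0])))
hu,st2,rd2=cap(d,325,372,355,392);s2=onz(d,st2,110);print('side strip',len(st2),s2.mean(0).round(1));q=s2[:,:2]-s2[:,:2].mean(0);ev=np.linalg.svd(q,full_matrices=False)[2][0];print(np.degrees(np.arctan2(ev[1],ev[0])))
cv2.imwrite('pics/m8.png',np.hstack([cv2.resize(x['img'][b[1]:b[1]+w,b[0]:b[0]+w,::-1],(400,400),interpolation=cv2.INTER_CUBIC) for x,b,w in((c,(130,300),50),(d,(310,345),100))]))
cv2.imwrite('pics/m9.png',np.hstack([cv2.resize(x['img'][b[1]:b[1]+w,b[0]:b[0]+w,::-1],(400,400),interpolation=cv2.INTER_CUBIC) for x,b,w in((c,(420,190),80),(d,(300,170),80))]))
a=np.vstack([cv2.imread('pics/m8.png'),cv2.imread('pics/m9.png')]);cv2.imwrite('pics/m10.png',cv2.resize(a,(600,600)))
E
```

```text
clock: 18.58
tcp_pos: [536.3, -303.2, 29.7]
tcp_rot: [3.14, -0.607, 0.074]
contact_force: [-0.0, -0.4, 0.3]
gripper_width: 0.493
finger_force: 0.0
clock: 19.2
tcp_pos: [439.1, -311.6, 172.5]
tcp_rot: [3.138, -0.612, 0.074]
contact_force: [1.6, 0.3, -0.1]
gripper_width: 0.503
finger_force: 0.0
cap 152.0 327.5 13.463011741638184 [360.5 303.3 110. ] hull z
strip 49 [144.75510204 326.2244898 ] [363.  317.5 110. ]
dir -102.4180657397775
side strip 61 [363.6 316.7 110. ]
80.24832108411431
```

View pics/m10.png

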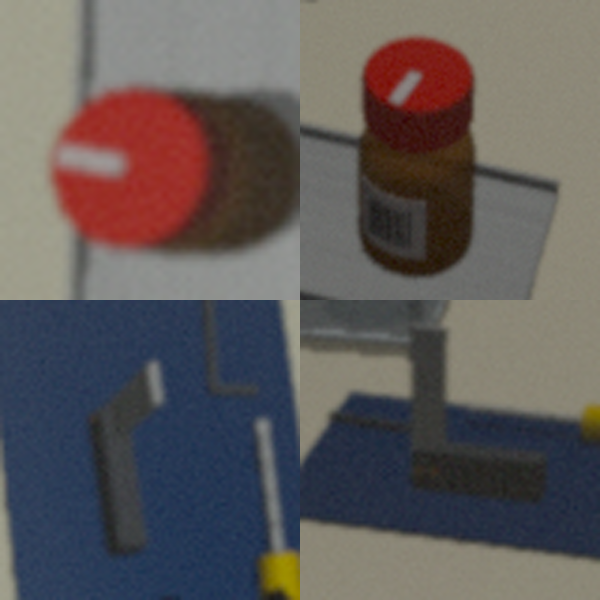

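Run:
```python
from h import *
V=lambda deg:R.from_euler('xyz',[np.pi,0,np.radians(deg)])
for p in ([450,-200,215],[480,-20,230],[450,150,230],[361,304,190]): go(np.array(p,float),V(80))
```

```text
shift [  40.5 -109.3  -26.2] turn [ 23.1 -29.6 -73.3]
shift [  84.6 -286.6  -14. ] turn [ 23.1 -29.6 -73.3]
shift [  70.5 -458.3  -24.3] turn [ 23.1 -29.6 -73.3]
shift [ -15.7 -618.5  -36.1] turn [ 23.1 -29.6 -73.3]
```

```bash
python3 -m pendant '[[0.6,[20,-40,-20],[2.9,-3.7,-9.2]],[0.6,[40,-90,-30],[5.8,-7.4,-18.3]],[0.6,[55,-140,-25],[8.7,-11.1,-27.5]],[0.6,[65,-190,-20],[11.5,-14.8,-36.6]],[0.6,[75,-240,-16],[14.4,-18.5,-45.8]],[0.6,[85,-290,-14],[17.3,-22.2,-55]],[0.6,[83,-340,-17],[20.2,-25.9,-64.1]],[0.6,[80,-390,-20],[23.1,-29.6,-73.3]]]'
python3 - <<'E'
from h import *
V=lambda deg:R.from_euler('xyz',[np.pi,0,np.radians(deg)])
for p in ([450,150,220],[361,304,190]): go(np.array(p,float),V(80))
print(np.round(env.observe()['q'],2))
E
```

```text
clock: 20.3
tcp_pos: [464.3, 85.7, 229.0]
tcp_rot: [-3.133, 0.002, 1.404]
contact_force: [1.9, 0.2, 0.7]
gripper_width: 0.799
finger_force: 0.0
shift [ 61.1 -24.7   9.1] turn [-0.5  0.1  0.5]
shift [ 198.2 -137.7   39.7] turn [-0.5  0.1  0.5]
[-0.22 -0.01 -0.06  1.89 -0.    1.27 -0.44]
```

```bash
python3 -m pendant '[[0.6,[45,-30,5],[-0.3,0,0.3]],[0.6,[95,-65,12],[-0.5,0,0.5]],[0.6,[145,-100,22],[-0.5,0,0.5]],[0.6,[180,-125,32],[-0.5,0,0.5]],[0.6,[198,-138,40],[-0.5,0,0.5]],[0.6,[198,-138,40],[-0.5,0,0.5]],[0.6,[198,-138,40],[-0.5,0,0.5]]]'
python3 - <<'E'
from h import *
V=lambda deg:R.from_euler('xyz',[np.pi,0,np.radians(deg)])
go(np.array([360.6,304.2,108]),V(80))
E
```

```text
clock: 21.18
tcp_pos: [363.0, 301.3, 190.0]
tcp_rot: [3.138, 0.002, 1.389]
contact_force: [-0.5, -0.4, 0.3]
gripper_width: 0.8
finger_force: 0.0
shift [ 2.6 -3.2 82. ] turn [ 0.2  0.1 -0.4]
```

```bash
python3 -m pendant '[[0.6,[2.5,-3,25],[0.2,0,-0.4]],[0.6,[2.5,-3,55],[0.2,0,-0.4]],[0.6,[2.5,-3,75],[0.2,0,-0.4]],[0.6,[2.5,-3,82],[0.2,0,-0.4]],[0.6,[2.5,-3,82],[0.2,0,-0.4]],[0.6,[2.5,-3,82],[0.2,0,-0.4]]]' 15
python3 -m pendant '[[0.1,[0,0,0],[0,0,0]],[-1,[0,0,0],[0,0,0]],[-1,[0,0,0],[0,0,0]],[-1,[0,0,0],[0,0,0]],[-1,[0,0,0],[0,0,0]]]' 15
```

```text
clock: 21.92
tcp_pos: [361.7, 304.8, 110.0]
tcp_rot: [3.138, 0.0, 1.395]
contact_force: [0.3, 0.1, 1.3]
gripper_width: 0.807
finger_force: 0.0
clock: 22.55
tcp_pos: [361.3, 304.6, 109.4]
tcp_rot: [3.139, 0.001, 1.395]
contact_force: [-0.6, -0.7, 4.3]
gripper_width: 0.574
finger_force: 15.0
```

```bash
python3 -m pendant '[[-1,[0,0,-10],[0,0,0]],[-1,[0,0,-40],[0,0,0]],[-1,[0,0,-75],[0,0,0]],[-1,[0,0,-75],[0,0,0]]]' 25
python3 - <<'E'
from h import *
s=env.observe();print(s['contact_force'])
V=lambda deg:R.from_euler('xyz',[np.pi,0,np.radians(deg)])
for y in (40,1.2): go(np.array([532.8,58.8,185]),V(y))
E
```

```text
clock: 23.05
tcp_pos: [362.1, 305.7, 187.0]
tcp_rot: [3.136, -0.003, 1.395]
contact_force: [-0.6, 0.3, -1.2]
gripper_width: 0.574
finger_force: 25.0
[-0.55719939  0.25401426 -1.24459671]
shift [-213.3  211.2    2.7] turn [ 0.3 -0.3 39.9]
shift [-213.3  211.2    2.7] turn [ 0.2 -0.4 78.7]
```

```bash
python3 -m pendant '[[-1,[-45,5,0],[0,0,9.8]],[-1,[-90,25,0],[0,0,19.7]],[-1,[-130,65,0],[0,0,29.5]],[-1,[-165,105,1],[0,0,39.4]],[-1,[-190,145,2],[0,0,49.2]],[-1,[-205,180,3],[0,0,59]],[-1,[-213,205,3],[0,0,68.9]],[-1,[-213,211,3],[0.2,-0.4,78.7]]]'
python3 -m pendant '[[-1,[0,0,0],[0,0,0]],[-1,[0,0,0],[0,0,0]],[-1,[0,0,0],[0,0,0]]]'
python3 - <<'E'
from h import *
# refine ring centre from the side view, and see the strip
c=cam('top');d=cam('side')
C=np.array([532.8,58.8,12.]);th=np.linspace(0,2*np.pi,72,endpoint=False)
g=cv2.GaussianBlur(cv2.cvtColor(d['img'],cv2.COLOR_RGB2GRAY),(3,3),0).astype(float);W=[]
for t in th:
    rr=np.arange(31,48,.5);uv=proj(d,C+np.c_[rr*np.cos(t),rr*np.sin(t),0*rr]);v=cv2.remap(g.astype(np.float32),uv[:,0].astype(np.float32)[None],uv[:,1].astype(np.float32)[None],1)[0]
    k=v.argmin()
    if v[[0,-1]].min()-v[k]>15 and 0<k<len(rr)-1: W.append(C+[rr[k]*np.cos(t),rr[k]*np.sin(t),0])
W=np.array(W)
for _ in range(4):
    s=np.linalg.lstsq(np.c_[2*W[:,:2],np.ones(len(W))],(W[:,:2]**2).sum(1),rcond=None)[0];r=np.hypot(*(W[:,:2]-s[:2]).T);R0=np.sqrt(s[2]+s[0]**2+s[1]**2);W=W[abs(r-R0)<2.5]
print('ring side',s[:2],R0,len(W))
h=cv2.cvtColor(d['img'],cv2.COLOR_RGB2HSV)
V=lambda deg:R.from_euler('xyz',[np.pi,0,np.radians(deg)])
print(env.observe()['tcp_rot']);go(np.array([532.8,58.8,118]),V(1.2))
E
```

```text
clock: 24.05
tcp_pos: [532.1, 56.4, 180.8]
tcp_rot: [3.138, 0.006, 0.014]
contact_force: [-1.5, 0.1, -2.1]
gripper_width: 0.57
finger_force: 25.0
clock: 24.42
tcp_pos: [531.1, 58.3, 181.9]
tcp_rot: [3.138, 0.005, 0.024]
contact_force: [0.4, 0.3, -2.3]
gripper_width: 0.573
finger_force: 25.0
ring side [533.58622083  57.03775778] 39.12865737297439 23
[3.13848219 0.00435063 0.02319977]
shift [ 1.8 -0.7 64. ] turn [0.2 0.2 0.1]
```

```bash
python3 -m pendant '[[-1,[2,0,25],[0.2,0.2,0]],[-1,[2,0,50],[0.2,0.2,0]],[-1,[2,0,61],[0.2,0.2,0]],[-1,[2,0,62],[0.2,0.2,0]],[-1,[2,0,62],[0.2,0.2,0]]]'
python3 -m pendant '[[-1,[0,0,1],[0,0,0]],[-1,[0,0,2],[0,0,0]],[-1,[0,0,2],[0,0,0]],[-1,[0,0,2],[0,0,0]]]'
python3 -m pendant '[[-1,[0,0,1],[0,0,0]],[-1,[0,0,1],[0,0,0]],[-1,[0,0,1],[0,0,0]]]'
```

```text
clock: 25.15
tcp_pos: [533.8, 58.0, 120.8]
tcp_rot: [-3.141, -0.0, 0.022]
contact_force: [0.4, -0.2, -1.9]
gripper_width: 0.574
finger_force: 25.0
clock: 25.65
tcp_pos: [533.3, 57.9, 118.0]
tcp_rot: [-3.141, 0.001, 0.022]
contact_force: [0.5, 0.1, -1.4]
gripper_width: 0.572
finger_force: 25.0
clock: 26.02
tcp_pos: [533.2, 57.9, 116.9]
tcp_rot: [-3.141, 0.001, 0.022]
contact_force: [0.0, 0.7, -1.7]
gripper_width: 0.572
finger_force: 25.0
```

```bash
python3 -m pendant '[[-1,[0,0,1],[0,0,0]],[-1,[0,0,1],[0,0,0]],[-1,[0,0,1],[0,0,0]]]'
python3 - <<'E'
from h import *
d=cam('side')
h=cv2.cvtColor(d['img'],cv2.COLOR_RGB2HSV).astype(int);print(env.observe()['contact_force'])
E
python3 -m pendant '[[-1,[0,0,0.6],[0,0,0]],[-1,[0,0,0.6],[0,0,0]],[-1,[0,0,0.6],[0,0,0]]]'
```

```text
clock: 26.4
tcp_pos: [533.6, 58.0, 116.4]
tcp_rot: [-3.141, 0.0, 0.022]
contact_force: [-1.5, 0.1, 5.8]
gripper_width: 0.574
finger_force: 25.0
[-1.86587528  0.33265965  5.55207193]
clock: 26.82
tcp_pos: [533.8, 58.0, 116.4]
tcp_rot: [-3.141, -0.0, 0.022]
contact_force: [-3.4, 0.4, 10.9]
gripper_width: 0.572
finger_force: 25.0
```

Standing on the plate; relax, release, retreat upward and back towards the robot.

```bash
python3 -m pendant '[[-1,[0,0,-1],[0,0,0]],[-1,[0,0,-1],[0,0,0]],[0.4,[0,0,-1],[0,0,0]],[0.6,[0,0,-1],[0,0,0]],[0.6,[0,0,-1],[0,0,0]],[0.6,[0,0,-1],[0,0,0]]]'
python3 -m pendant '[[0.6,[0,0,-20],[0,0,0]],[0.6,[0,0,-60],[0,0,0]],[0.6,[-30,0,-100],[0,0,0]],[0.6,[-80,80,-120],[0,0,0]],[0.6,[-100,140,-125],[0,0,0]],[0.6,[-100,200,-125],[0,0,0]],[0.6,[-100,220,-125],[0,0,0]],[0.6,[-100,220,-125],[0,0,0]]]'
python3 - <<'E'
from h import *
c=cam('top');d=cam('side')
for n,cm in(('top',c),('side',d)):
    u0,v0=proj(cm,[[533,58,117]])[0].round().astype(int);w=22
    im=cm['img'][v0-w:v0+w,u0-w:u0+w];h=cv2.cvtColor(im,cv2.COLOR_RGB2HSV).astype(int)
    red=((h[...,0]<7)|(h[...,0]>173))&(h[...,1]>140)&(h[...,2]>60)
    hull=cv2.convexHull(np.argwhere(red)[:,::-1].astype(np.int32));mk=np.zeros(red.shape,np.uint8);cv2.fillPoly(mk,[hull],1)
    st=np.argwhere((mk>0)&(h[...,1]<110)&(h[...,2]>90))[:,::-1]+[u0-w,v0-w]
    (x,y),r=cv2.minEnclosingCircle(hull.astype(np.float32))
    print(n,'circle',onz(cm,[[x+u0-w,y+v0-w]],117)[0].round(1),r,end=' ')
    if len(st)>5:
        s=onz(cm,st,117)[:,:2];e=np.linalg.svd(s-s.mean(0),full_matrices=False)[2][0];print('strip',len(st),s.mean(0).round(1),np.degrees(np.arctan2(e[1],e[0])).round(1))
print(env.observe()['contact_force'])
E
python3 tilt.py | tail -4
```

```text
clock: 27.58
tcp_pos: [533.2, 57.8, 116.2]
tcp_rot: [-3.141, 0.001, 0.022]
contact_force: [-0.2, 0.7, 0.6]
gripper_width: 0.789
finger_force: 0.0
clock: 28.58
tcp_pos: [437.3, -168.1, 241.7]
tcp_rot: [3.141, 0.001, 0.015]
contact_force: [0.3, 1.0, 0.3]
gripper_width: 0.799
finger_force: 0.0
top circle [530.9  57.  117. ] 12.452812194824219 strip 51 [544.6  58.2] -177.5
side circle [525.3  76.4 117. ] 14.456160545349121 strip 28 [545.6  57. ] 178.3
[-0.26143235  0.27640088 -0.33129423]
post back pred [[233.14, 132.43], [318.99, 130.21]] far post side [[234.6, 253.3], [232.1, 225.0], [238.9, 248.5], [236.5, 220.4]]
232 132.10677405712968
317 131.005410761973
263 132.66252900001982
```

```bash
python3 -m pendant '[[0.6,[0,0,0],[0,0,0]],[0.6,[0,0,0],[0,0,0]],[0.6,[0,0,0],[0,0,0]],[0.6,[0,0,0],[0,0,0]]]' >/dev/null; python3 -c "
from workcell import env
print(env.hand_in())"
```

```text
the job is handed in; nothing more can be done
None
```

I handed the job in at about 29 s with no verdict shown: the square was pressed into the corner for over a second and stands upright on the mat again, the reader measured within about 0.01 rad of true, and the bottle stands inside the ring, within about 3 mm of its centre, with its label facing the reader within about 3 degrees.

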